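# Lock the revolving jar stand with its pin

## Robot

A 6-joint arm with a two-finger parallel gripper is mounted at the origin on the work surface. World frame = base frame: x ahead of the robot, y to its left, z up, the work surface at z = 0. Lengths are in m, angles in rad, forces in N, time in s.
With the tool pointing down it reaches from about 0.375 to 0.925 m from the base axis. Payload 5.7 kg.
Tool frame: the origin (TCP) lies at the very end of the fingers, on their centre line; the grasp point (between the pads) lies 19 mm behind it (robot.grip_depth is the distance from the TCP to the grasp point, in m); x points along the fingers, y is the direction in which the jaws open and shut, and the axes are right-handed (so a half turn about x gives the same grasp; the last joint's range is limited). The gripper opens to 85 mm and grips with 20 to 120 N. Pads are 22 mm wide; open, the fingers measure 114 mm over their backs; the gripper's body (76 mm by 85 mm) begins 54 mm behind the grasp point. The pads swing forward as they close: fully open they stand 13 mm farther back than shut.
Start: joints at [1.104, 0.359, 1.51, -0, 1.272, -0.115], TCP at [0.207, 0.563, 0.231] pointing down, gripper open.
Joint ranges: [-2.97, 2.97], [-1.01, 2.36], [0.21, 2.38], [-0.96, 4.11], [0.2, 2.71], [-2.98, 2.98]. Speed limits (rad/s): [2.39, 2.39, 3.14, 3.14, 3.14, 3.14].

## Interface

Orientations are given as a unit quaternion [x, y, z, w].
In Python, from station import robot gives the robot as it stands.
- The arm moves only by the shell command python3 -m crank 'ROWS' [FORCE]. ROWS is JSON, a list of rows, each a list of 3 entries, a list of its own where there are three numbers: the turn, a rotation vector about the tool's x, y, z in degrees, then the shift along the tool's x, y, z in cm, then the finger opening in cm, from 0 to 8.54. In form: [[[wx, wy, wz], [tx, ty, tz], hand], ...]. A call has 1 to 8 rows; each row is the pose to reach, as a shift and turn from the pose commanded when the call began, along the tool's axes at that moment; what a row does not reach only later rows make up. A row lasts 1/8 s, in which the tool goes at most 62.5 mm and 10.7 degrees, less where a joint would pass 70% of its speed; a pose out of reach is approached as far as the arm can. A call with a gripper value outside its range is refused whole. The fingers move at their own pace and stop on an object; FORCE is the grip in N (left out, the last holds). Time passes only in rows, so rows that repeat a pose let the fingers close. It gives the time, the measured TCP pose, the force and the opening at its end, in the units of the state.
- robot.observe(): the state, without advancing time (a new reading comes with each control period).
- robot.grab_frame(name): name is "scene" or "side" or "wrist"; returns the picture (400x640x3 uint8, red, green, blue); there is no depth.
- robot.get_calibration(name): a dict with "camera_matrix" (3x3 intrinsics, pixels), "dist_coeffs" ([k1, k2, p1, p2, k3] as OpenCV has them; the pictures are not rectified), "cam_to_world" (4x4, takes a point from camera to world coordinates). Camera axes: x right, y up, looking along -z (the intrinsics and any distortion apply to the point x, -y, -z); pixel columns grow to the right and rows downward; lengths in m; the calibration is good to about 2 mm. A picture is of the moment at which its call begins: read the wrist's pose just before it. get_calibration takes no time and is no camera call; for the wrist camera it gives the pose at the moment of the call.
- robot.sign_off(): hands the job in, once; it reports no verdict.
The state is a dict: "clock": time; "joints": joint angles; "qd": joint speeds; "tau": joint torques, N m; "position": TCP position; "eef_rot": TCP orientation; "contact_force": force on the tool from outside, world axes, zero at the start; "ft_torque": the same for the moment, N m; "width": finger opening in m.
Only numpy, scipy, OpenCV 4.12 (cv2) and the standard library are available. Lean on these libraries where they do the work, as an engineer would, in place of code of your own. Each camera call takes 0.05 s, during which the arm holds its last target.

## Task

Lock the revolving jar stand so that visitors cannot spin it: take the lock pin out of the wooden block, put it into the steel bush on the platter and, pressing only lightly, swing the platter round with the pin until you feel its tip drop into one of the lock holes hidden beneath the platter. Then push the pin fully home, with its knob down on the bush, and let go. Never force the pin, keep the jars on the platter standing, and leave everything else where it is.

Things in the scene. Friction and masses are not known exactly. Their poses are not given: they have to be found in the camera images.
- pin_grip (a point): Grip point on the axis of the lock pin: a round aluminium knob 26 mm across and 36 mm tall with fine dark grooves, on a steel shaft 10 mm across and 40 mm long. This point is 63 mm above the tip, 23 mm above the knob's underside, 13 mm below its top. z along the pin, up. 90 g. At the start the pin stands in a hole of the wooden block, the knob's underside 10 mm above the block.
- pin_tip (a point): Tip of the lock pin: the centre of its lower end, which tapers over the last 4 mm from 10 to 4.4 mm across. z along the pin, up towards the knob. The pin is home when the knob's underside sits on the bush: the tip is then 40 mm below the bush's mouth and 14 mm deep in a lock hole.
- bush (a point): Centre of the mouth of the steel bush, at its top face: a 34 mm square steel block standing 12 mm above the platter. z up, x away from the platter's axis. Its vertical 11 mm hole goes right through, 22 mm long, 80 mm from the axis. A spring ball in its side grips the shaft: pushing the pin down through it takes about 1 to 5 N, and the pin does not fall by its own weight.
- hub (a point): Centre of the platter's top face, on the vertical axis about which it turns. The platter is a white disc 240 mm across, 10 mm thick, its top 66 mm above the table. It turns either way, with about 0.07 N m of friction, and stays where left. A steel stub 22 mm across, 22 mm high, stands in its middle; three loose jars at 66 mm radius, at 110, 180 and 250 degrees anticlockwise from the bush.
- stand: Round grey base of the stand, 212 mm across, fixed; origin at the centre of its underside, z up. Hidden in it, under the platter, is a fixed steel lock ring; its flat top is 26 mm below the bush's mouth, so the pin's tip meets it with the knob 14 mm above the bush. It has six 11.5 mm holes, 60 degrees apart, at 80 mm radius, at an unknown angle; none is under the bush at the start.
- block: Wooden block 180 mm (its x) by 50 mm (its y) by 42 mm tall, fixed to the table, origin at the centre of its underside. Three 11.5 mm holes, 30 mm deep, in its top on its x axis at -60, 0 and +60 mm; the lock pin, a glass rod and a small pestle stand in them, in any order.
- rod_mid (a point): Glass rod 9 mm across and 100 mm long standing in the block; its middle. Bystander.
- pestle_mid (a point): Small white pestle 82 mm long, 9 mm shaft and 17 mm head, standing head up in the block; its middle. Bystander.
- jar_a_mid (a point): Lidded glass jar 52 mm across and 75 mm tall on the platter, its middle. z up its axis. Bystander.
- jar_b_mid (a point): Lidded glass jar 56 mm across and 85 mm tall on the platter, its middle. z up its axis. Bystander.
- jar_c_mid (a point): Lidded glass jar 52 mm across and 70 mm tall on the platter, its middle. z up its axis. Bystander.
- beaker_mid (a point): Empty glass beaker 72 mm across and 94 mm tall, its middle. Bystander.
- measure_mid (a point): Measuring cylinder 64 mm across its foot and 212 mm tall; point 100 mm up its axis. Bystander.
- jar_lid_mid (a point): Brass-coloured jar lid lying flat, 72 mm across and 10 mm high, its middle. Bystander.
- wash_bottle_mid (a point): Clear bottle 60 mm across and 120 mm tall, its middle. Bystander.
Not all that is in view belongs to the job. Of the things like the part that bears pin_grip, leave any that is purple or yellow; of the rest the smaller one is meant.

How it is judged:
By the outcome, as a careful person would: the job done as asked, in the order asked, and still so for the second after the job is handed in, with the robot touching nothing.
It also fails if it takes over 72 s, if anything falls off the work surface, if the arm or the gripper's body presses on something with over 40 N, if the wrist force passes 120 N, or if a joint passes its speed limit or range.

## Working session

There is one attempt and no reset: what is moved stays moved. The work goes in short steps, Python scripts to look and compute and a shell command to move; the robot and the scene stay as the last step left them, time stands still between calls to the robot, and variables do not carry over. Pictures are saved under pics/ and viewed, and the job is handed in when it is done.

```bash
ls; mkdir -p pics
python3 - <<'E'
from station import robot
import cv2
print(robot.observe())
for n in ["scene","side","wrist"]:
    c=robot.get_calibration(n); print(n,c)
    cv2.imwrite(f"pics/{n}0.png",robot.grab_frame(n)[:,:,::-1])
E
```

```text
pics
{'clock': 0.0, 'joints': array([ 1.10387191e+00,  3.59517966e-01,  1.51143943e+00,  1.47523428e-06,
        1.27247878e+00, -1.15075801e-01]), 'qd': array([-1.15592288e-03,  9.95277463e-04,  8.92209034e-05,  3.02060942e-04,
       -2.80094426e-03,  1.24980535e-03]), 'tau': array([ 3.16631058e-04, -5.27638221e+01, -2.78621793e+01, -2.90973185e-04,
        1.34550684e-02, -2.50544758e-05]), 'position': array([0.20646715, 0.5626375 , 0.23044319]), 'eef_rot': array([ 0.12313246,  0.69637988, -0.12438093,  0.69600492]), 'contact_force': array([-0.10631376, -0.12080106, -0.31931323]), 'ft_torque': array([-0.00018365,  0.00991139,  0.02523389]), 'width': 0.08531674573370304}
scene {'camera_matrix': array([[508.6953883 ,   0.        , 312.94975308],
       [  0.        , 508.6953883 , 194.83009667],
       [  0.        ,   0.        ,   1.        ]]), 'dist_coeffs': array([0.0030749, 0.       , 0.       , 0.       , 0.       ]), 'cam_to_world': array([[-6.65228511e-01, -6.28762730e-01,  4.02651782e-01,
         9.94541550e-01],
       [ 7.46639733e-01, -5.60471685e-01,  3.58330293e-01,

[... 551 characters left out ...]
0.65320814, -0.38353638,  0.65285448,  0.69521709],
       [-0.01253571,  0.86757985,  0.49713988,  0.64352536],
       [ 0.        ,  0.        ,  0.        ,  1.        ]])}
wrist {'camera_matrix': array([[335.53621346,   0.        , 322.56448622],
       [  0.        , 335.53621346, 199.21075958],
       [  0.        ,   0.        ,   1.        ]]), 'dist_coeffs': array([0.00857295, 0.        , 0.        , 0.        , 0.        ]), 'cam_to_world': array([[ 0.34405664, -0.896509  , -0.27909969,  0.13406291],
       [ 0.93894558,  0.3277144 ,  0.10480683,  0.58942731],
       [-0.00249528, -0.29811891,  0.95452548,  0.37385788],
       [ 0.        ,  0.        ,  0.        ,  1.        ]])}
```

View pics/scene0.png

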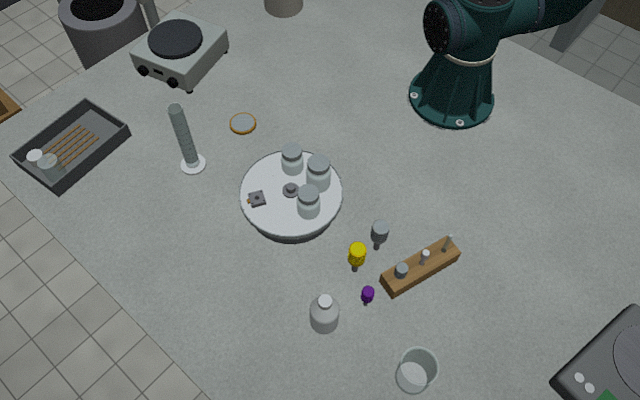

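View pics/side0.png

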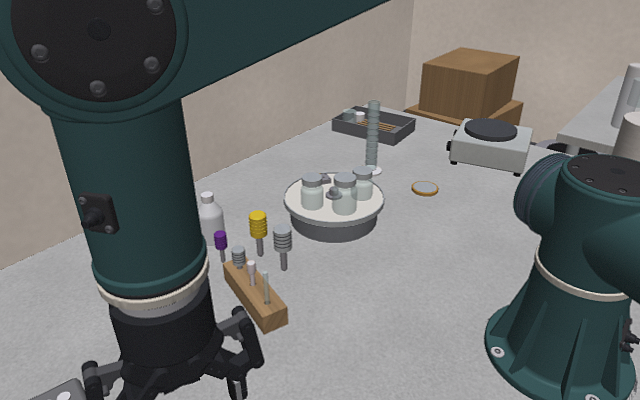

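View pics/wrist0.png

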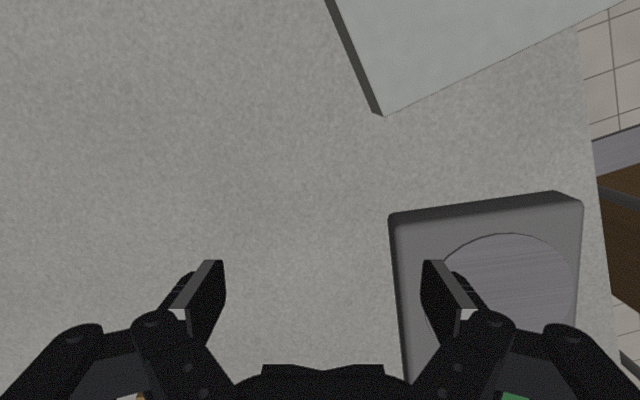

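The scene view shows the pin at about (401,271) in the block. The larger grey decoy is at (380,230), with yellow and purple ones near it. The bush is at (257,199) and the hub at (291,190). I'll zoom in.

Run:
```python
import cv2
a=cv2.imread('pics/scene0.png')
cv2.imwrite('pics/sc_pl.png',cv2.resize(a[135:255,225:365],None,fx=5.5,fy=5,interpolation=cv2.INTER_CUBIC)[:600,:800])
cv2.imwrite('pics/sc_bl.png',cv2.resize(a[210:310,340:480],None,fx=5,fy=5,interpolation=cv2.INTER_CUBIC))
b=cv2.imread('pics/side0.png')
cv2.imwrite('pics/sd.png',cv2.resize(b[160:340,200:400],None,fx=3.3,fy=3.3,interpolation=cv2.INTER_CUBIC))
```

```text
(no output)
```

View pics/sc_pl.png

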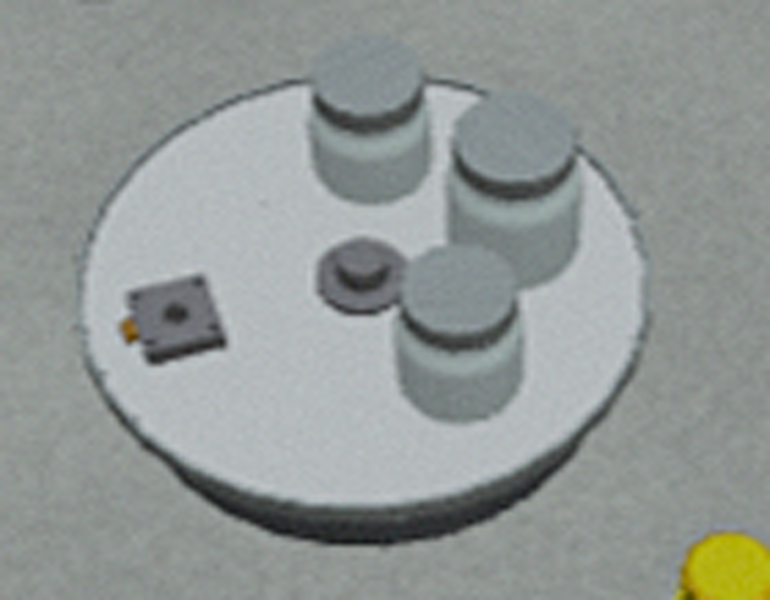

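View pics/sc_bl.png

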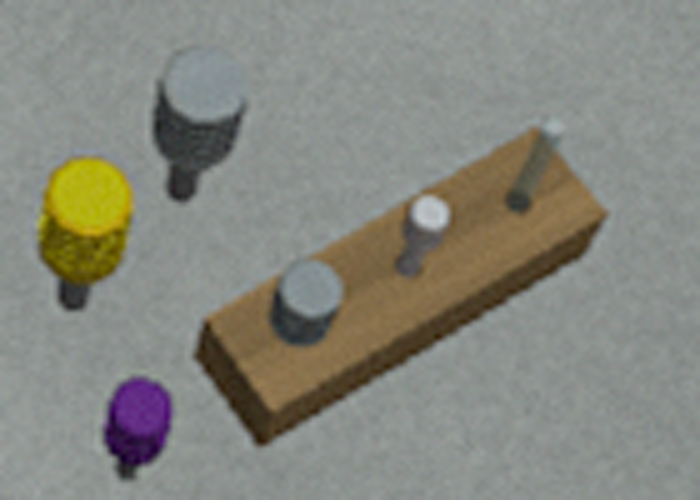

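View pics/sd.png

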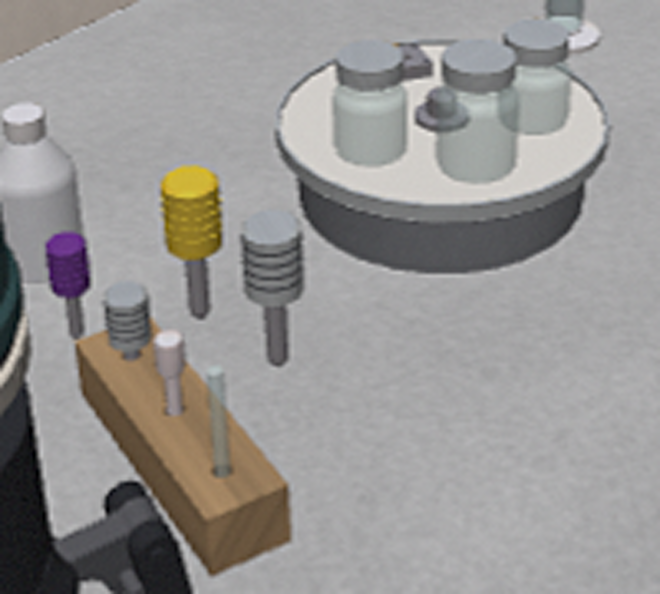

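```bash
cat > h.py <<'E'
from station import robot
import numpy as np, cv2
from scipy.spatial.transform import Rotation as R
def ray(name,px,c=None):
    c=c or robot.get_calibration(name)
    u=cv2.undistortPoints(np.array([[px]],float),c["camera_matrix"],c["dist_coeffs"])[0,0]
    T=c["cam_to_world"]; d=T[:3,:3]@np.array([u[0],-u[1],-1]); return T[:3,3],d/np.linalg.norm(d)
def plane(name,px,z,c=None):
    o,d=ray(name,px,c); return o+d*(z-o[2])/d[2]
def tri(rays):
    A=np.zeros((3,3));b=np.zeros(3)
    for o,d in rays:
        P=np.eye(3)-np.outer(d,d);A+=P;b+=P@o
    p=np.linalg.solve(A,b); return p,[np.linalg.norm((np.eye(3)-np.outer(d,d))@(p-o)) for o,d in rays]
def toolmove(dw):  # world displacement of TCP -> tool axes cm
    s=robot.observe(); return R.from_quat(s["eef_rot"]).inv().apply(dw)*100
np.set_printoptions(precision=4,suppress=True)
E
python3 - <<'E'
from h import *
print("knobtop tri",tri([ray("scene",(402.2,267)),ray("side",(238.5,247.9))]))
print("knobtop plane",plane("scene",(402.2,267),.088),plane("side",(238.5,247.9),.088))
print("bush",plane("scene",(257,197.6),.078))
# stub top tip: scene(362,268)  side (441,98)
f=lambda x,y:(x/5.5+225,y/5+135); g=lambda x,y:(x/3.3+200,y/3.3+160); k=lambda x,y:(x/5+340,y/5+210)
print("stub top",tri([ray("scene",f(362,262)),ray("side",g(441,93))]))
print("hub center planes",plane("scene",f(362,262),.088),)
# block corners scene top
for p in [(208,322),(262,408),(605,213),(540,128)]: print("blk",plane("scene",k(*p),.042))
for n,p in dict(big=(203,85),yel=(88,197),pur=(140,408)).items(): print(n,plane("scene",k(*p),.1))
print("pest",plane("scene",k(430,213),.094),"rod",plane("scene",k(553,127),.112))
for n,p,z in [("ja",(368,75),.14),("jb",(515,135),.15),("jc",(458,290),.136)]: 
  print(n,plane("scene",f(*p),z))
for p in [(80,300),(645,270),(360,80),(365,508)]: print("rim",plane("scene",f(*p),.066))
s=robot.observe(); print(s["position"],R.from_quat(s["eef_rot"]).as_matrix())
E
```

```text
knobtop tri (array([0.5459, 0.2199, 0.0882]), [np.float64(0.001245013540008271), np.float64(0.0012450135400081882)])
knobtop plane [0.5465 0.221  0.088 ] [0.5461 0.2183 0.088 ]
bush [ 0.6216 -0.1253  0.078 ]
stub top (array([ 0.5534, -0.0852,  0.0863]), [np.float64(0.0018670603336226402), np.float64(0.0018670603336226072)])
hub center planes [ 0.5554 -0.0825  0.088 ]
blk [0.568  0.1911 0.042 ]
blk [0.5838 0.2316 0.042 ]
blk [0.4119 0.289  0.042 ]
blk [0.3955 0.2445 0.042 ]
big [0.5079 0.1339 0.1   ]
yel [0.5813 0.1308 0.1   ]
pur [0.6394 0.2041 0.1   ]
pest [0.4903 0.2395 0.094 ] rod [0.4333 0.2574 0.112 ]
ja [ 0.5043 -0.1243  0.14  ]
jb [ 0.4951 -0.0529  0.15  ]
jc [ 0.5632 -0.0221  0.136 ]
rim [ 0.6385 -0.1662  0.066 ]
rim [ 0.4698 -0.0016  0.066 ]
rim [ 0.4688 -0.1657  0.066 ]
rim [ 0.6381 -0.0048  0.066 ]
[0.2065 0.5628 0.2306] [[-0.0007  0.3446  0.9387]
 [-0.0013  0.9387 -0.3446]
 [-1.     -0.0015 -0.0002]]
```

Run:
```python
from h import *
s=robot.observe(); print(toolmove(np.array([.546,.2195,.16])-s["position"]))
```

```text
[  7.0847 -20.513   43.7008]
```

```bash
python3 -m crank '[[[0,0,0],[0,-2.5,5.4],6],[[0,0,0],[1,-5,10.8],6],[[0,0,0],[2,-7.6,16.2],6],[[0,0,0],[3,-10.2,21.6],6],[[0,0,0],[4,-12.7,27],6],[[0,0,0],[5,-15.3,32.4],6],[[0,0,0],[6,-17.8,38],6],[[0,0,0],[7,-20.5,43.7],6]]' 40
python3 -m crank '[[[0,0,0],[0,0,0],6],[[0,0,0],[0,0,0],6]]'
python3 - <<'E'
from h import *
s=robot.observe(); print(s["position"],s["contact_force"])
f=robot.grab_frame("wrist")[:,:,::-1]; cv2.imwrite("pics/w1.png",f)
cv2.imwrite("pics/side1.png",robot.grab_frame("side")[:,:,::-1])
E
```

```text
clock: 1.15
position: [0.5466, 0.2196, 0.1611]
eef_rot: [0.124, 0.696, -0.124, 0.696]
contact_force: [0.5, 1.3, -0.4]
width: 0.06
clock: 1.4
position: [0.5448, 0.221, 0.1611]
eef_rot: [0.124, 0.697, -0.124, 0.696]
contact_force: [-0.4, -0.0, -0.1]
width: 0.0599
[0.5448 0.221  0.1611] [-0.358  -0.0333 -0.0861]
```

View pics/w1.png

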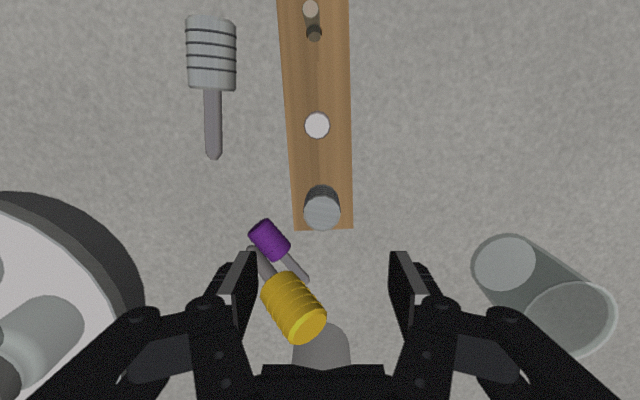

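Run:
```python
from h import *
c=robot.get_calibration("wrist"); s=robot.observe()
print("knob top by wrist plane",plane("wrist",(321.5,211),.088,c))
print(tri([ray("wrist",(321.5,211),c),ray("scene",(402.2,267)),ray("side",(238.5,247.9))]))
def proj(P):
    T=c["cam_to_world"];p=T[:3,:3].T@(np.array(P)-T[:3,3]);
    return cv2.projectPoints(np.array([[p[0],-p[1],-p[2]]]),np.zeros(3),np.zeros(3),c["camera_matrix"],c["dist_coeffs"])[0].ravel()
print(proj(s["position"]),proj([.546,.2195,.088]),s["position"])
f=cv2.imread("pics/w1.png");g=f.copy()
cv2.imwrite("pics/w1c.png",cv2.resize(f[160:260,260:390],None,fx=6,fy=6,interpolation=cv2.INTER_CUBIC))
```

```text
knob top by wrist plane [0.5429 0.2215 0.088 ]
(array([0.5447, 0.2205, 0.0878]), [np.float64(0.0018609739753627675), np.float64(0.00154563528812163), np.float64(0.0018137864786187145)])
[322.8923 264.232 ] [320.3191 215.8808] [0.5443 0.222  0.1615]
```

View pics/w1c.png

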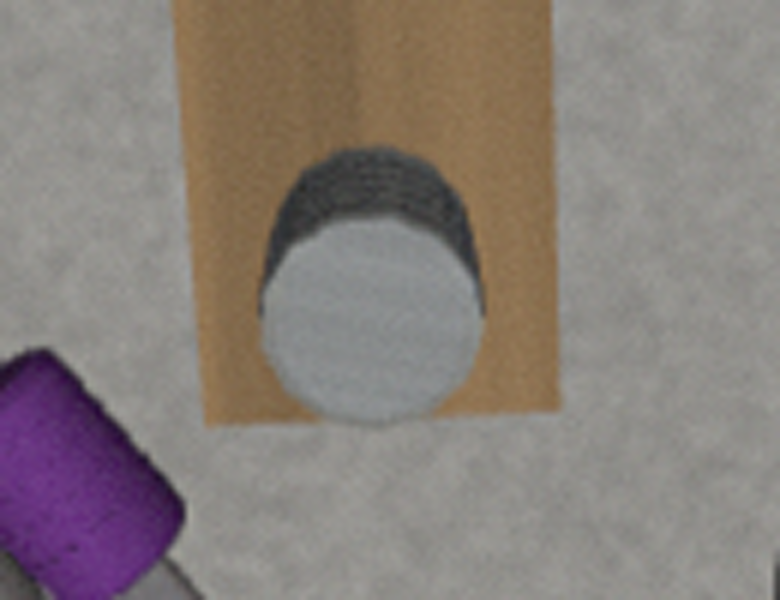

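View pics/side1.png

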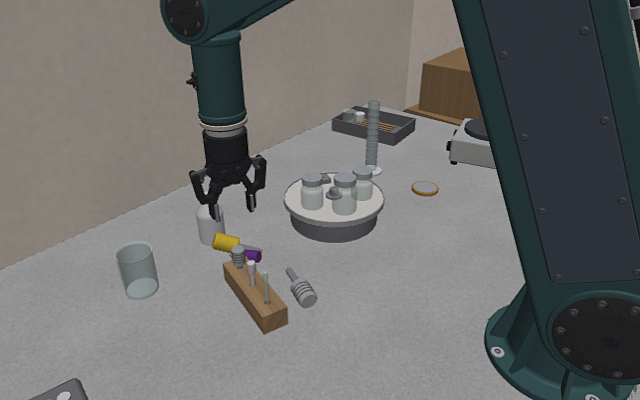

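The free-standing decoys have toppled by themselves; my tool never went near them or below z=0.16. I'll locate them before descending.

Run:
```python
from h import *
c=robot.get_calibration("wrist"); s=robot.observe(); print(s["position"],s["contact_force"])
f=robot.grab_frame("side")[:,:,::-1].copy(); cv2.imwrite("pics/side2.png",cv2.resize(f[200:320,180:330],None,fx=5,fy=5,interpolation=cv2.INTER_CUBIC))
f=robot.grab_frame("scene")[:,:,::-1].copy(); cv2.imwrite("pics/scene2.png",cv2.resize(f[190:320,320:480],None,fx=4.5,fy=4.5,interpolation=cv2.INTER_CUBIC))
f=robot.grab_frame("wrist")[:,:,::-1].copy(); cv2.imwrite("pics/w2.png",f)
print(plane("wrist",(321.8,213),.088,c))
for n,p,z in [("purple edge",(290,250),.015),("purple left",(255,235),.015),("purple shaft",(307,278),.02),("yel near",(262,290),.03),("yel top end",(305,330),.05)]: print(n,plane("wrist",p,z,c))
```

```text
[0.5443 0.222  0.1615] [ 0.2865  0.1398 -0.2881]
[0.5444 0.2212 0.088 ]
purple edge [0.5934 0.1708 0.015 ]
purple left [0.5679 0.1458 0.015 ]
purple shaft [0.6244 0.1766 0.02  ]
yel near [0.6164 0.135  0.03  ]
yel top end [0.6573 0.1636 0.05  ]
```

View pics/side2.png

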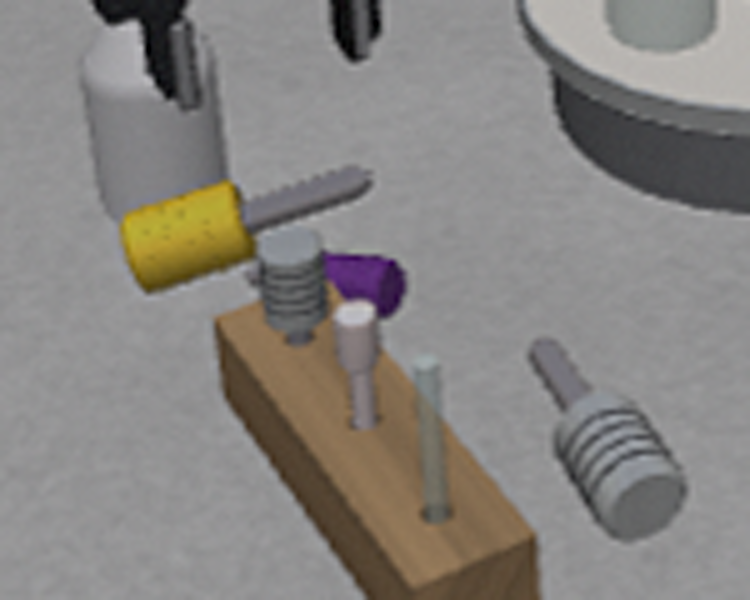

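View pics/scene2.png

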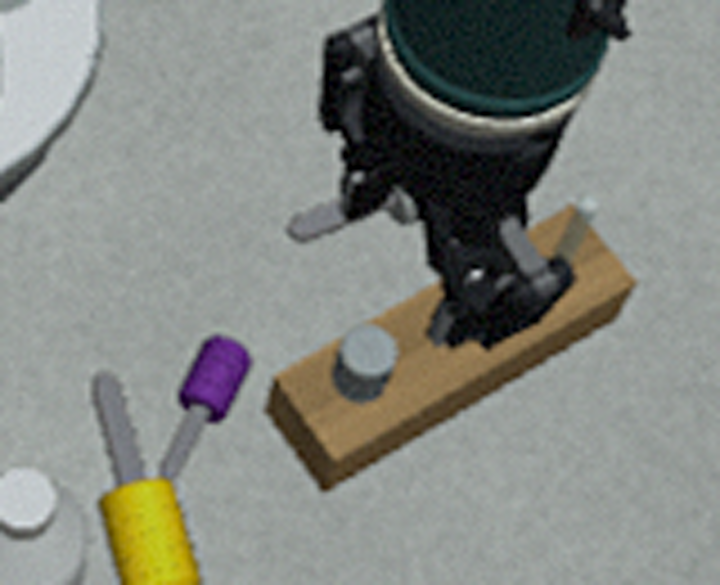

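View pics/w2.png

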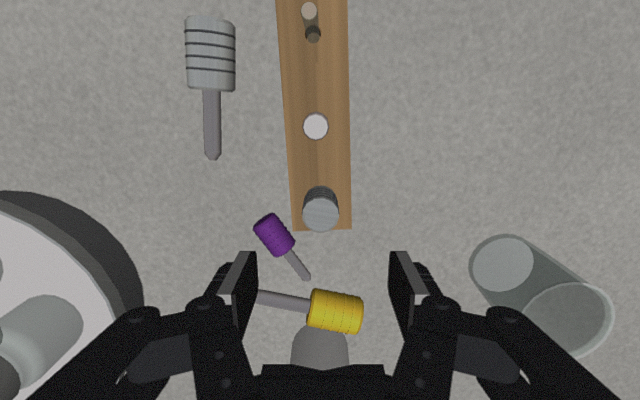

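The decoys now lie low and at least 45 mm from the pin, so I'll descend.

```bash
python3 -m crank '[[[0,0,0],[3,0,0],4.6],[[0,0,0],[6,0,0],4.6],[[0,0,0],[8.5,0,0],4.6],[[0,0,0],[10.5,0,0],4.6],[[0,0,0],[10.5,0,0],4.6],[[0,0,0],[10.5,0,0],4.6]]'
python3 - <<'E'
from h import *
cv2.imwrite("pics/w3.png",robot.grab_frame("wrist")[:,:,::-1])
E
```

```text
clock: 2.4
position: [0.5457, 0.2217, 0.0573]
eef_rot: [0.124, 0.696, -0.123, 0.697]
contact_force: [-0.2, -0.2, 0.3]
width: 0.0455
```

View pics/w3.png

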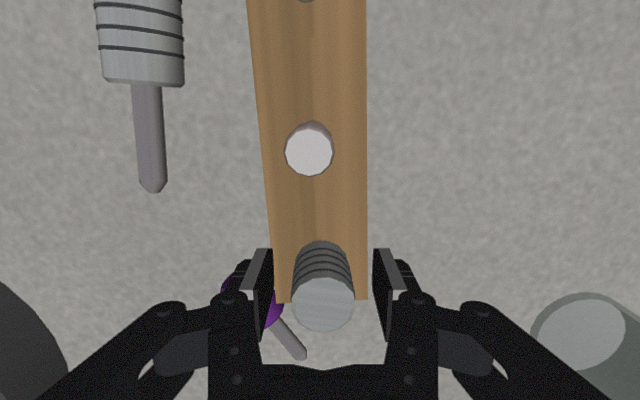

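The knob is centred between the pads at about (323,300), so I'll close.

```bash
python3 -m crank '[[[0,0,0],[0,0,0],2.2],[[0,0,0],[0,0,0],2.2],[[0,0,0],[0,0,0],2.2],[[0,0,0],[0,0,0],2.2]]' 40
python3 -m crank '[[[0,0,0],[0,0,0],2.2],[[0,0,0],[0,0,0],2.2],[[0,0,0],[-1,0,0],2.2],[[0,0,0],[-2,0,0],2.2],[[0,0,0],[-4,0,0],2.2],[[0,0,0],[-7,0,0],2.2],[[0,0,0],[-10,0,0],2.2],[[0,0,0],[-10,0,0],2.2]]' 40
python3 - <<'E'
from h import *
cv2.imwrite("pics/w4.png",robot.grab_frame("wrist")[:,:,::-1])
cv2.imwrite("pics/side4.png",robot.grab_frame("side")[:,:,::-1])
cv2.imwrite("pics/scene4.png",robot.grab_frame("scene")[:,:,::-1])
E
```

```text
clock: 2.95
position: [0.5461, 0.2212, 0.0575]
eef_rot: [0.124, 0.696, -0.124, 0.697]
contact_force: [-0.8, -1.1, 6.5]
width: 0.0249
clock: 3.95
position: [0.5474, 0.2218, 0.1594]
eef_rot: [0.125, 0.694, -0.123, 0.698]
contact_force: [-0.7, -0.4, -1.4]
width: 0.0249
```

View pics/w4.png

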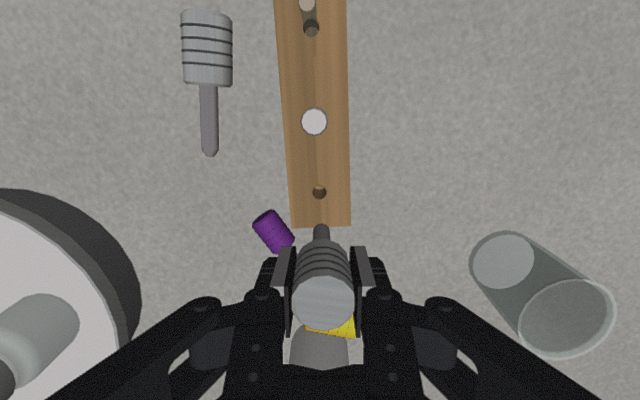

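View pics/side4.png

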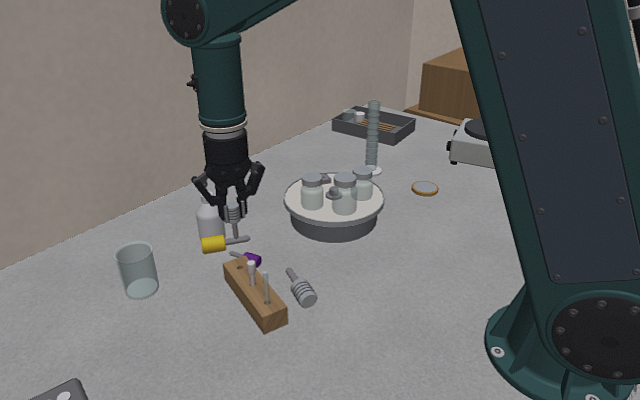

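View pics/scene4.png

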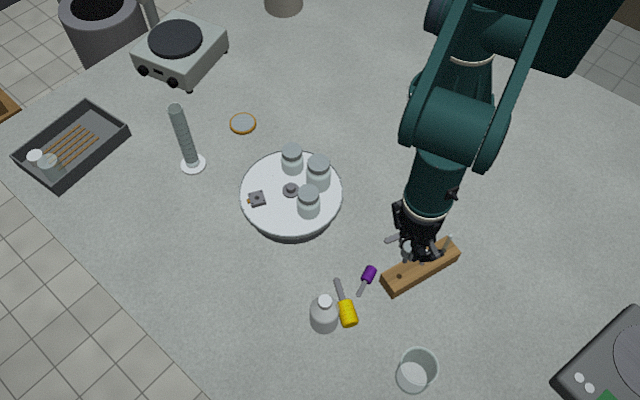

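Run:
```python
from h import *
s=robot.observe(); print(s["position"]); print(toolmove(np.array([.619,-.1255,.17])-s["position"]))
```

```text
[0.5446 0.221  0.1557]
[ -1.4232 -29.9611  18.9224]
```

```bash
python3 -m crank '[[[0,0,0],[-4,0,0],2.2],[[0,0,0],[-5.5,-4,2.5],2.2],[[0,0,0],[-5.5,-9,5.7],2.2],[[0,0,0],[-5.5,-14,8.9],2.2],[[0,0,0],[-5.5,-19,12],2.2],[[0,0,0],[-5.5,-24,15.2],2.2],[[0,0,0],[-5.5,-28,17.7],2.2],[[0,0,0],[-4,-30,19],2.2]]'
python3 -m crank '[[[0,0,0],[2,0,0],2.2],[[0,0,0],[2,0,0],2.2],[[0,0,0],[2,0,0],2.2],[[0,0,0],[2,0,0],2.2]]'
python3 - <<'E'
from h import *
import pickle
s=robot.observe(); cs={n:robot.get_calibration(n) for n in ["wrist","side","scene"]}
print(s["position"],s["contact_force"])
pickle.dump((s,cs),open("w5.pkl","wb"))
for n in cs:
    f=robot.grab_frame(n)[:,:,::-1].copy(); cv2.imwrite(f"pics/{n}5.png",f)
f=cv2.imread("pics/side5.png"); cv2.imwrite("pics/side5c.png",cv2.resize(f[80:220,250:420],None,fx=4.2,fy=4.2,interpolation=cv2.INTER_CUBIC))
f=cv2.imread("pics/scene5.png"); cv2.imwrite("pics/scene5c.png",cv2.resize(f[110:260,200:380],None,fx=4,fy=4,interpolation=cv2.INTER_CUBIC))
E
```

```text
clock: 5.1
position: [0.6209, -0.1286, 0.1956]
eef_rot: [0.124, 0.696, -0.125, 0.696]
contact_force: [-0.6, -0.2, -0.4]
width: 0.0251
clock: 5.6
position: [0.6208, -0.1253, 0.1771]
eef_rot: [0.123, 0.696, -0.123, 0.697]
contact_force: [-0.3, 0.4, -1.4]
width: 0.0253
[ 0.6208 -0.1253  0.1771] [-0.3064  0.3971 -1.4093]
```

View pics/wrist5.png

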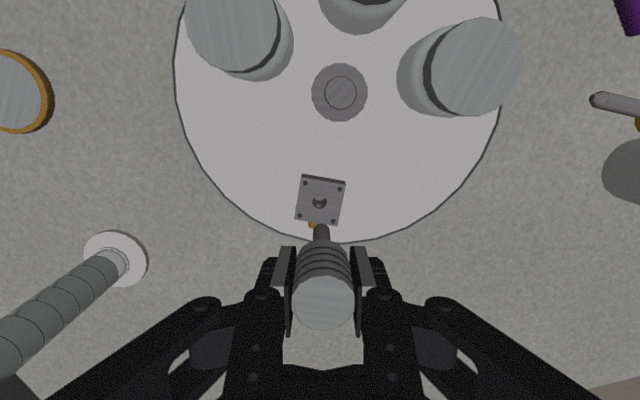

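View pics/side5c.png

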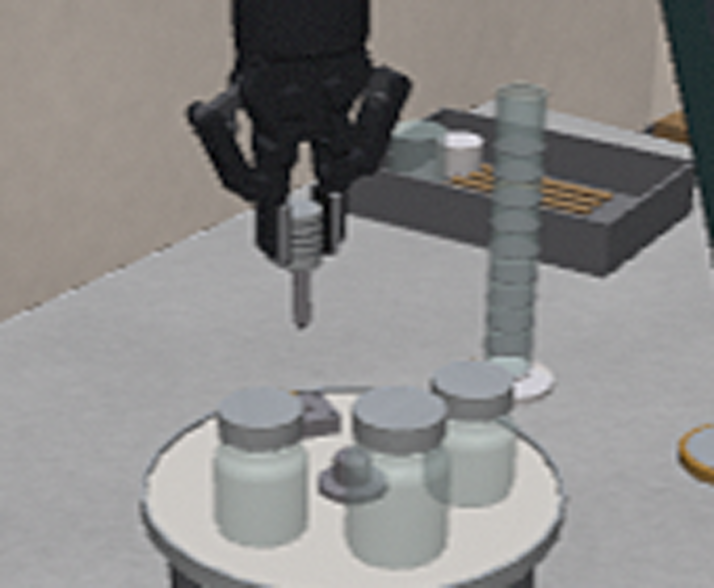

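View pics/scene5c.png

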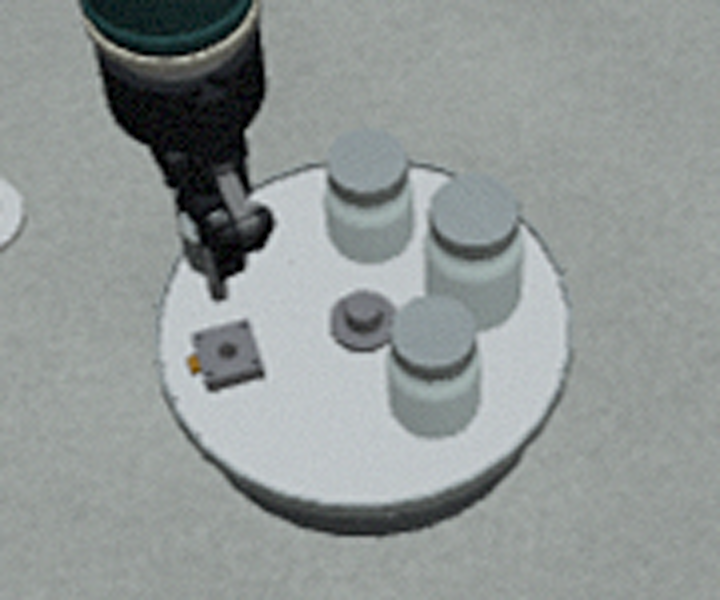

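Run:
```python
from h import *
import pickle
s,cs=pickle.load(open("w5.pkl","rb")); p=s["position"]; Rt=R.from_quat(s["eef_rot"])
f=cv2.imread("pics/wrist5.png")
cv2.imwrite("pics/w5c.png",cv2.resize(f[160:340,250:390],None,fx=4.2,fy=3.3,interpolation=cv2.INTER_CUBIC))
bw=plane("wrist",(320,202),.078,cs["wrist"]); bs=plane("scene",(257,197.6),.078)
hw=plane("wrist",(340,92.5),.088,cs["wrist"])
print("bush w",bw,"s",bs,"hub w",hw,"dist",np.linalg.norm((bw-hw)[:2]))
print("bush tri",tri([ray("wrist",(320,202),cs["wrist"]),ray("scene",(257,197.6))]))
print("tip tri sc/side",tri([ray("scene",(254.75,184.5)),ray("side",(321.7,157.4))]),"exp z",p[2]-.0455)
kt=plane("wrist",(323,301),p[2]+.0305,cs["wrist"]); print("knobtop",kt,"rel tool",Rt.inv().apply(kt-p))
print("tipz plane",plane("scene",(254.75,184.5),p[2]-.0455),plane("side",(321.7,157.4),p[2]-.0455),plane("wrist",(321,226),p[2]-.0455,cs["wrist"]),p)
```

```text
bush w [ 0.6209 -0.1277  0.078 ] s [ 0.6216 -0.1253  0.078 ] hub w [ 0.5512 -0.0879  0.088 ] dist 0.0802493964196068
bush tri (array([ 0.6211, -0.1272,  0.0759]), [np.float64(0.0008464392668422149), np.float64(0.0008464392668421068)])
tip tri sc/side (array([ 0.6218, -0.125 ,  0.1323]), [np.float64(0.000480746865256545), np.float64(0.0004807468652566366)]) exp z 0.13164547706852564
knobtop [ 0.6203 -0.1251  0.2076] rel tool [-0.0305  0.     -0.0005]
tipz plane [ 0.6218 -0.1249  0.1316] [ 0.6229 -0.1269  0.1316] [ 0.6193 -0.126   0.1316] [ 0.6208 -0.1253  0.1771]
```

View pics/w5c.png

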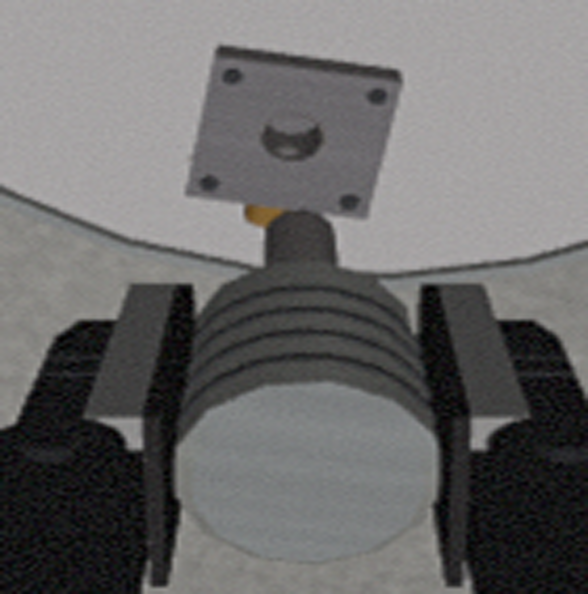

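```bash
python3 -m crank '[[[0,0,0],[2,-0.14,0.05],2.2],[[0,0,0],[3.5,-0.14,0.05],2.2],[[0,0,0],[4.7,-0.14,0.05],2.2],[[0,0,0],[4.7,-0.14,0.05],2.2],[[0,0,0],[4.7,-0.14,0.05],2.2]]'
python3 - <<'E'
from h import *
import pickle
s=robot.observe(); cs={n:robot.get_calibration(n) for n in ["wrist","side","scene"]}
print(s["position"],s["contact_force"])
pickle.dump((s,cs),open("w6.pkl","wb"))
for n in ["wrist","scene","side"]:
    f=robot.grab_frame(n)[:,:,::-1].copy(); cv2.imwrite(f"pics/{n}6.png",f)
f=cv2.imread("pics/wrist6.png"); cv2.imwrite("pics/w6c.png",cv2.resize(f[160:340,240:400],None,fx=4,fy=3.3,interpolation=cv2.INTER_CUBIC))
f=cv2.imread("pics/scene6.png"); cv2.imwrite("pics/scene6c.png",cv2.resize(f[140:230,220:310],None,fx=6,fy=6,interpolation=cv2.INTER_CUBIC))
E
```

```text
clock: 6.38
position: [0.6207, -0.1275, 0.1298]
eef_rot: [0.124, 0.696, -0.124, 0.696]
contact_force: [-0.0, -0.7, -0.4]
width: 0.0249
[ 0.6207 -0.1275  0.1298] [-0.0464 -0.7301 -0.4321]
```

View pics/w6c.png

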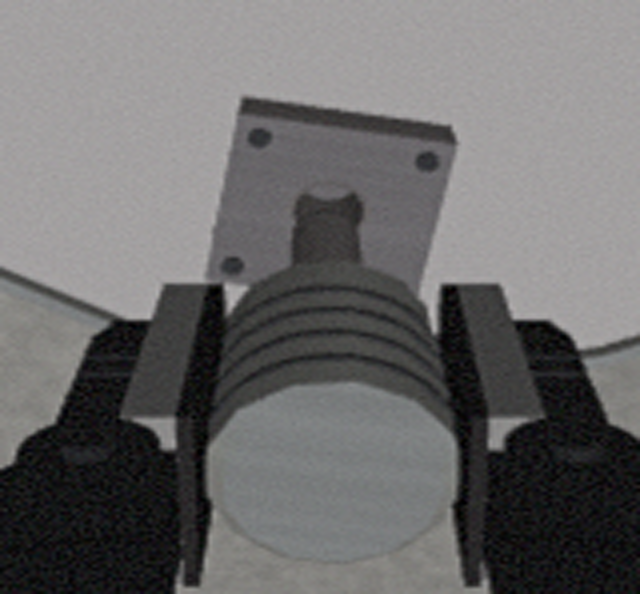

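View pics/scene6c.png

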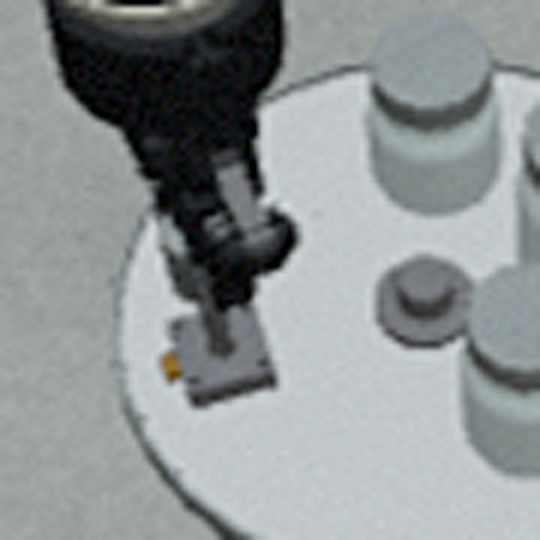

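Aligned in both views: in the wrist crop the shaft is at x≈327 and the hole at x≈328. I'll insert slowly.

```bash
python3 -m crank '[[[0,0,0],[0.3,0,0],2.2],[[0,0,0],[0.6,0,0],2.2],[[0,0,0],[0.6,0,0],2.2]]'; python3 -m crank '[[[0,0,0],[0.2,0,0],2.2],[[0,0,0],[0.2,0,0],2.2]]';python3 -m crank '[[[0,0,0],[0.2,0,0],2.2],[[0,0,0],[0.2,0,0],2.2]]'
```

```text
clock: 6.9
position: [0.62, -0.1274, 0.1231]
eef_rot: [0.124, 0.696, -0.124, 0.696]
contact_force: [-0.6, 0.5, -0.0]
width: 0.0249
clock: 7.15
position: [0.6203, -0.1274, 0.1213]
eef_rot: [0.124, 0.696, -0.124, 0.696]
contact_force: [0.3, 0.5, -0.2]
width: 0.0247
clock: 7.4
position: [0.6203, -0.1274, 0.1194]
eef_rot: [0.124, 0.696, -0.124, 0.696]
contact_force: [0.4, -0.2, -0.3]
width: 0.0248
```

```bash
for i in 1 2 3; do python3 -m crank '[[[0,0,0],[0.2,0,0],2.2],[[0,0,0],[0.2,0,0],2.2]]' | grep -E "pos|forc"; done
```

```text
position: [0.6203, -0.1274, 0.1173]
contact_force: [0.2, -0.6, -1.5]
position: [0.6203, -0.1274, 0.1154]
contact_force: [0.1, 0.0, -0.7]
position: [0.6202, -0.1274, 0.1133]
contact_force: [1.0, -0.1, -1.2]
```

```bash
for i in 1 2 3 4 5; do python3 -m crank '[[[0,0,0],[0.2,0,0],2.2],[[0,0,0],[0.2,0,0],2.2]]' | grep -E "pos|forc"; done
```

```text
position: [0.6202, -0.1272, 0.1113]
contact_force: [0.8, 1.9, -1.5]
position: [0.6202, -0.1273, 0.1093]
contact_force: [-0.0, 0.5, -1.8]
position: [0.6202, -0.1274, 0.1073]
contact_force: [-0.9, 1.6, -0.9]
position: [0.6202, -0.1274, 0.1052]
contact_force: [-1.0, 1.2, -1.6]
position: [0.6202, -0.1274, 0.1032]
contact_force: [-0.8, 0.8, -1.3]
```

```bash
for i in 1 2 3 4; do python3 -m crank '[[[0,0,0],[0.1,0,0],2.2],[[0,0,0],[0.1,0,0],2.2]]' | grep -E "pos|forc"; done
```

```text
position: [0.6202, -0.1274, 0.1024]
contact_force: [-0.5, 1.6, -1.0]
position: [0.6203, -0.1274, 0.1014]
contact_force: [-1.1, 2.6, -0.5]
position: [0.6203, -0.1274, 0.1004]
contact_force: [-0.5, 1.2, -0.9]
position: [0.6203, -0.1274, 0.0994]
contact_force: [-1.0, 0.0, -0.6]
```

```bash
for i in 1 2; do python3 -m crank '[[[0,0,0],[0.1,0,0],2.2],[[0,0,0],[0.1,0,0],2.2]]' | grep -E "pos|forc"; done
python3 - <<'E'
from h import *
for n in ["wrist","scene","side"]:
    f=robot.grab_frame(n)[:,:,::-1].copy(); cv2.imwrite(f"pics/{n}7.png",f)
f=cv2.imread("pics/wrist7.png"); cv2.imwrite("pics/w7c.png",cv2.resize(f[160:340,240:400],None,fx=4,fy=3.3,interpolation=cv2.INTER_CUBIC))
f=cv2.imread("pics/scene7.png"); cv2.imwrite("pics/scene7c.png",cv2.resize(f[140:230,220:310],None,fx=6,fy=6,interpolation=cv2.INTER_CUBIC))
E
```

```text
position: [0.6203, -0.1274, 0.0984]
contact_force: [-1.1, 1.1, -0.7]
position: [0.6204, -0.1275, 0.0977]
contact_force: [-1.6, 1.1, 2.7]
```

View pics/w7c.png

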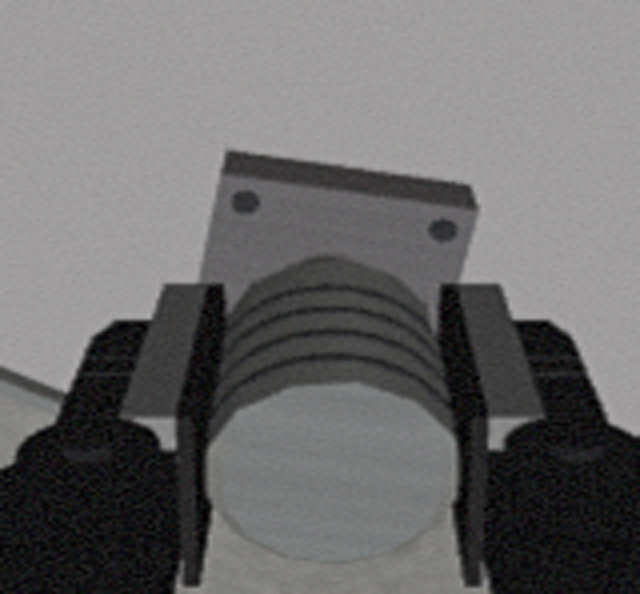

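View pics/scene7c.png

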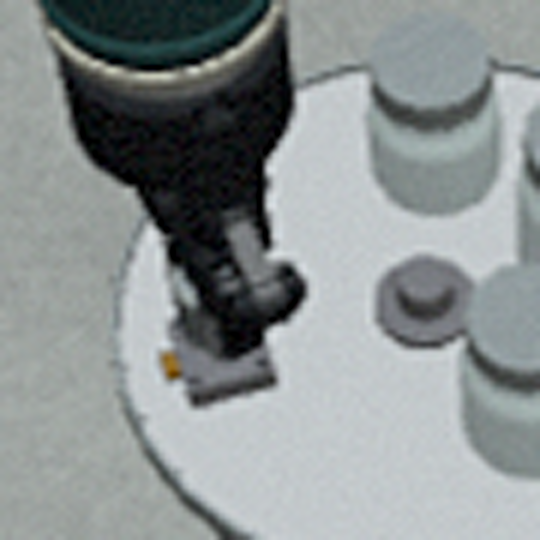

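```bash
python3 -m crank '[[[0,0,0],[0.03,0,0],2.2],[[0,0,0],[0.03,0,0],2.2]]' | grep -E "pos|forc";python3 -m crank '[[[0,0,0],[0,0,0],2.2],[[0,0,0],[0,0,0],2.2]]' | grep -E "pos|forc"
python3 - <<'E'
from h import *
# arc plan in tool axes from present pose, hub candidates
s=robot.observe();p=s["position"];print(p)
for hub in ([.553,-.0855],[.5512,-.0879],[.5545,-.0835]):
  h=np.array(hub); d=p[:2]-h; L=np.linalg.norm(d); d=d/L*.08; h=p[:2]-d; print(hub,L)
  for sg in (1,-1):
    for a in (2,4,6,8):
      t=np.radians(a*sg); q=h+np.array([[np.cos(t),-np.sin(t)],[np.sin(t),np.cos(t)]])@d
      print(sg*a,toolmove(np.r_[q-p[:2],0]))
E
```

```text
position: [0.6205, -0.1275, 0.0976]
contact_force: [-2.0, 1.7, 5.3]
position: [0.6205, -0.1275, 0.0975]
contact_force: [-2.7, 2.4, 4.9]
[ 0.6205 -0.1275  0.0975]
[0.553, -0.0855] 0.07950465222383932
2 [-0.      0.2744  0.052 ]
4 [-0.      0.5504  0.0944]
6 [-0.      0.8277  0.1271]
8 [-0.0001  1.106   0.1502]
-2 [ 0.     -0.2724 -0.0615]
-4 [ 0.     -0.5424 -0.1325]
-6 [ 0.     -0.8098 -0.2129]
-8 [-0.     -1.0743 -0.3026]
[0.5512, -0.0879] 0.07982115933190391
2 [-0.      0.2761  0.0417]
4 [-0.      0.5535  0.0737]
6 [-0.      0.8318  0.096 ]
8 [-0.0001  1.1108  0.1086]
-2 [ 0.     -0.2745 -0.0513]
-4 [ 0.     -0.547  -0.1121]
-6 [ 0.     -0.8173 -0.1825]
-8 [ 0.     -1.0849 -0.2622]
[0.5545, -0.0835] 0.07932664494788214
2 [-0.      0.2726  0.0606]
4 [-0.      0.5471  0.1116]
6 [-0.      0.8233  0.153 ]
8 [-0.      1.1007  0.1848]
-2 [ 0.     -0.2703 -0.0701]
-4 [-0.     -0.538  -0.1495]
-6 [-0.     -0.8028 -0.2383]
-8 [-0.     -1.0643 -0.3362]
```

```bash
python3 - <<'E'
from h import *
p=np.array([.6205,-.1275,.0975]);Rt=R.from_quat(robot.observe()["eef_rot"])
h=np.array([.553,-.0855]); d=p[:2]-h; d*=.08/np.linalg.norm(d); h=p[:2]-d
prev=np.zeros(3)
for a in range(2,62,2):
  t=np.radians(a); q=Rt.inv().apply(np.r_[h+np.array([[np.cos(t),-np.sin(t)],[np.sin(t),np.cos(t)]])@d-p[:2],0])*100
  print(a,"cum",q[1:].round(2),"inc",(q-prev)[1:].round(3)); prev=q
print(h)
E
python3 -m crank '[[[0,0,0],[0,0.14,0.03],2.2],[[0,0,0],[0,0.27,0.05],2.2]]' | grep -E "pos|forc"
```

```text
2 cum [0.27 0.05] inc [0.274 0.052]
4 cum [0.55 0.09] inc [0.276 0.042]
6 cum [0.83 0.13] inc [0.277 0.033]
8 cum [1.11 0.15] inc [0.278 0.023]
10 cum [1.38 0.16] inc [0.279 0.013]
12 cum [1.66 0.17] inc [0.279 0.004]
14 cum [1.94 0.16] inc [ 0.279 -0.006]
16 cum [2.22 0.15] inc [ 0.279 -0.016]
18 cum [2.5  0.12] inc [ 0.278 -0.026]
20 cum [2.78 0.08] inc [ 0.277 -0.035]
22 cum [3.05 0.04] inc [ 0.276 -0.045]
24 cum [ 3.33 -0.02] inc [ 0.274 -0.055]
26 cum [ 3.6  -0.08] inc [ 0.272 -0.064]
28 cum [ 3.87 -0.15] inc [ 0.269 -0.074]
30 cum [ 4.13 -0.24] inc [ 0.267 -0.083]
32 cum [ 4.4  -0.33] inc [ 0.264 -0.092]
34 cum [ 4.66 -0.43] inc [ 0.26  -0.101]
36 cum [ 4.91 -0.54] inc [ 0.257 -0.11 ]
38 cum [ 5.17 -0.66] inc [ 0.253 -0.119]
40 cum [ 5.42 -0.79] inc [ 0.248 -0.128]
42 cum [ 5.66 -0.92] inc [ 0.244 -0.137]
44 cum [ 5.9  -1.07] inc [ 0.239 -0.145]
46 cum [ 6.13 -1.22] inc [ 0.233 -0.153]
48 cum [ 6.36 -1.38] inc [ 0.228 -0.161]
50 cum [ 6.58 -1.55] inc [ 0.222 -0.169]
52 cum [ 6.8  -1.73] inc [ 0.216 -0.177]
54 cum [ 7.01 -1.91] inc [ 0.21  -0.184]
56 cum [ 7.21 -2.1 ] inc [ 0.203 -0.191]
58 cum [ 7.41 -2.3 ] inc [ 0.197 -0.198]
60 cum [ 7.6  -2.51] inc [ 0.189 -0.205]
[ 0.5526 -0.0852]
position: [0.6213, -0.1263, 0.0975]
contact_force: [-5.1, -2.4, 5.8]
```

```bash
python3 -m crank '[[[0,0,0],[0,0.14,0.02],2.2],[[0,0,0],[0,0.28,0.04],2.2]]' | grep -E "pos|forc"
```

```text
position: [0.6226, -0.1239, 0.0975]
contact_force: [-4.2, -2.7, 5.4]
```

```bash
python3 -m crank '[[[0,0,0],[0,0.14,0.02],2.2],[[0,0,0],[0,0.28,0.03],2.2]]' | grep -E "pos|forc"
```

```text
position: [0.6238, -0.1214, 0.0975]
contact_force: [-5.2, -1.9, 5.4]
```

```bash
python3 -m crank '[[[0,0,0],[0,0.14,0],2.2],[[0,0,0],[0,0.28,0],2.2]]' | grep -E "pos|forc"
```

```text
position: [0.6249, -0.1188, 0.0975]
contact_force: [-4.5, -1.8, 5.1]
```

```bash
python3 -m crank '[[[0,0,0],[0,0.14,0],2.2],[[0,0,0],[0,0.28,0],2.2]]' | grep -E "pos|forc"
```

```text
position: [0.6263, -0.1149, 0.0971]
contact_force: [-1.7, -0.1, 2.4]
```

```bash
python3 -m crank '[[[0,0,0],[0,0.14,0],2.2],[[0,0,0],[0,0.28,0],2.2]]' | grep -E "pos|forc"
```

```text
position: [0.6273, -0.112, 0.097]
contact_force: [-2.0, -0.1, 1.6]
```

Force and height both dropped (5.1 → 1.6 N, 0.5 mm lower), so this could be a hole. I'll probe down lightly.

```bash
python3 -m crank '[[[0,0,0],[0.05,0,0],2.2],[[0,0,0],[0.05,0,0],2.2]]' | grep -E "pos|forc"
```

```text
position: [0.6273, -0.1119, 0.0965]
contact_force: [-1.6, 0.2, 0.3]
```

Down freely with no rise in force: it's in a hole. Continuing down gently.

```bash
python3 -m crank '[[[0,0,0],[0.05,0,0],2.2],[[0,0,0],[0.1,0,0],2.2]]' | grep -E "pos|forc"
```

```text
position: [0.6272, -0.1121, 0.0957]
contact_force: [-1.7, 1.3, 0.7]
```

```bash
python3 -m crank '[[[0,0,0],[0.05,0,0],2.2],[[0,0,0],[0.1,0,0],2.2]]' | grep -E "pos|forc"
```

```text
position: [0.6272, -0.1122, 0.0947]
contact_force: [-2.6, 1.5, 0.5]
```

```bash
python3 -m crank '[[[0,0,0],[0.05,0,0],2.2],[[0,0,0],[0.1,0,0],2.2]]' | grep -E "pos|forc"
```

```text
position: [0.6272, -0.1122, 0.0936]
contact_force: [-2.7, 0.5, 1.2]
```

```bash
python3 -m crank '[[[0,0,0],[0.05,0,-0.02],2.2],[[0,0,0],[0.15,0,-0.02],2.2]]' | grep -E "pos|forc"
```

```text
position: [0.6271, -0.1122, 0.0922]
contact_force: [-2.7, 0.2, 0.9]
```

```bash
python3 -m crank '[[[0,0,0],[0.1,0,0],2.2],[[0,0,0],[0.2,0,0],2.2]]' | grep -E "pos|forc"
```

```text
position: [0.627, -0.1122, 0.0902]
contact_force: [-3.1, -0.7, 2.0]
```

```bash
python3 -m crank '[[[0,0,0],[0.1,0,0],2.2],[[0,0,0],[0.2,0,0],2.2]]' | grep -E "pos|forc"
```

```text
position: [0.627, -0.1122, 0.0882]
contact_force: [-2.8, -0.0, 2.4]
```

```bash
python3 -m crank '[[[0,0,0],[0.1,0,0],2.2],[[0,0,0],[0.2,0,0],2.2]]' | grep -E "pos|forc"
```

```text
position: [0.627, -0.1122, 0.0861]
contact_force: [-2.6, 0.3, 1.6]
```

```bash
python3 -m crank '[[[0,0,0],[0.1,0,0],2.2],[[0,0,0],[0.15,0,0],2.2]]' | grep -E "pos|forc"
```

```text
position: [0.627, -0.1122, 0.0847]
contact_force: [-3.2, -0.9, 2.5]
```

```bash
python3 -m crank '[[[0,0,0],[0.05,0,0],2.2],[[0,0,0],[0.08,0,0],2.2]]' | grep -E "pos|forc"
```

```text
position: [0.627, -0.1122, 0.0841]
contact_force: [-4.8, 0.1, 5.8]
```

```bash
python3 -m crank '[[[0,0,0],[0.04,0,0],2.2],[[0,0,0],[0.04,0,0],2.2]]' | grep -E "pos|forc"
python3 - <<'E'
from h import *
for n in ["wrist","scene","side"]:
    f=robot.grab_frame(n)[:,:,::-1].copy(); cv2.imwrite(f"pics/{n}8.png",f)
f=cv2.imread("pics/scene8.png"); cv2.imwrite("pics/scene8c.png",cv2.resize(f[130:250,210:350],None,fx=5,fy=5,interpolation=cv2.INTER_CUBIC))
E
```

```text
position: [0.627, -0.1122, 0.0841]
contact_force: [-5.0, -0.2, 5.9]
```

View pics/scene8c.png

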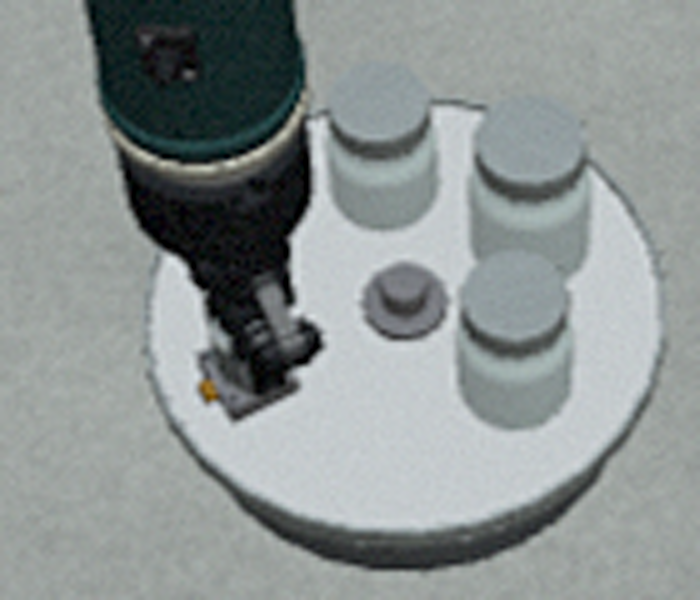

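View pics/wrist8.png

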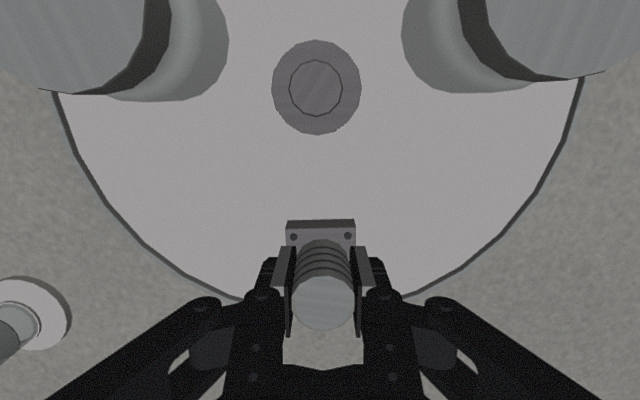

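```bash
python3 -m crank '[[[0,0,0],[0.03,0,0],2.2],[[0,0,0],[0.03,0,0],2.2],[[0,0,0],[0.03,0,0],2.2]]' | grep -E "pos|forc"
```

```text
position: [0.627, -0.1122, 0.0841]
contact_force: [-5.9, -1.0, 7.3]
```

Stopped at z=0.0841 with force rising: the knob is seated on the bush. I'll ease off the load and release.

```bash
python3 -m crank '[[[0,0,0],[-0.06,0,-0.03],2.2],[[0,0,0],[-0.06,0,-0.03],2.2]]' | grep -E "pos|forc"; python3 -m crank '[[[0,0,0],[0,0,0],3.2],[[0,0,0],[0,0,0],4.4],[[0,0,0],[0,0,0],4.4],[[0,0,0],[0,0,0],4.4]]'
```

```text
position: [0.627, -0.1122, 0.0841]
contact_force: [-4.0, -1.1, 6.0]
clock: 17.08
position: [0.627, -0.112, 0.0837]
eef_rot: [0.124, 0.696, -0.124, 0.696]
contact_force: [0.3, -0.5, -0.3]
width: 0.0441
```

```bash
python3 -m crank '[[[0,0,0],[-1,0,0],4.4],[[0,0,0],[-3,0,0],4.4],[[0,0,0],[-6,0,0],4.4],[[0,0,0],[-10,0,0],4.4],[[0,0,0],[-10,0,0],4.4],[[0,0,0],[-10,0,0],4.4]]'
python3 - <<'E'
from h import *
c=robot.get_calibration("wrist")
for n in ["wrist","scene","side"]:
    f=robot.grab_frame(n)[:,:,::-1].copy(); cv2.imwrite(f"pics/{n}9.png",f)
import pickle; pickle.dump(c,open("w9.pkl","wb"))
f=cv2.imread("pics/side9.png"); cv2.imwrite("pics/side9c.png",cv2.resize(f[140:250,270:400],None,fx=5.4,fy=5.4,interpolation=cv2.INTER_CUBIC))
f=cv2.imread("pics/scene9.png"); cv2.imwrite("pics/scene9c.png",cv2.resize(f[130:250,210:350],None,fx=5,fy=5,interpolation=cv2.INTER_CUBIC))
f=cv2.imread("pics/wrist9.png"); cv2.imwrite("pics/w9c.png",cv2.resize(f[150:300,240:400],None,fx=4.5,fy=4,interpolation=cv2.INTER_CUBIC))
E
```

```text
clock: 17.82
position: [0.6266, -0.1119, 0.1841]
eef_rot: [0.124, 0.696, -0.124, 0.696]
contact_force: [-0.8, -0.2, -0.7]
width: 0.0439
```

View pics/wrist9.png

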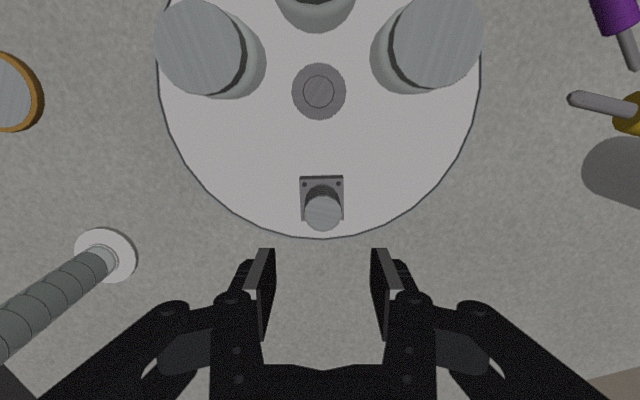

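View pics/scene9c.png

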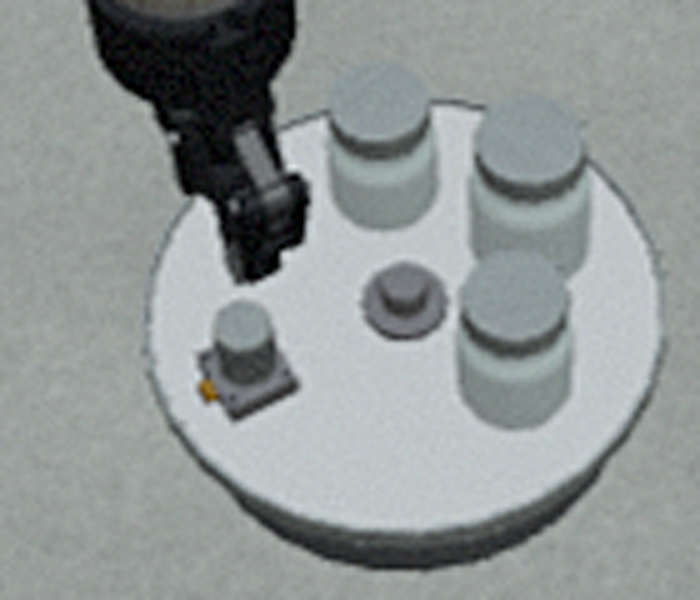

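View pics/side9c.png

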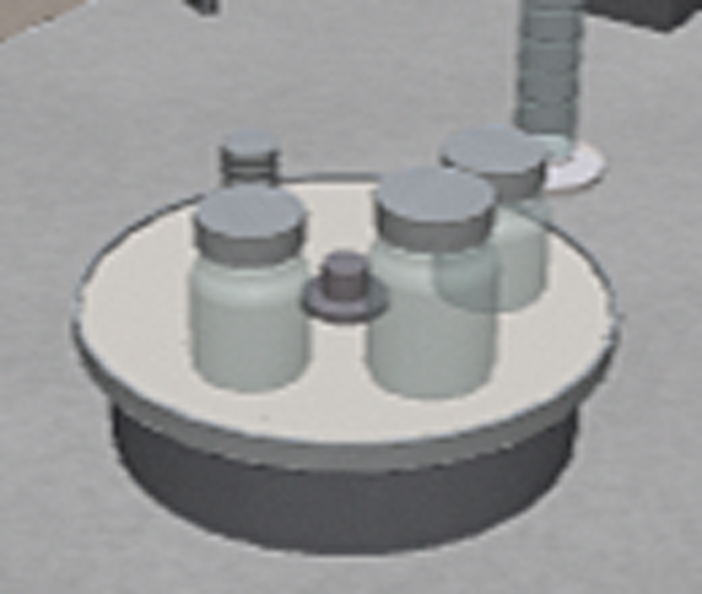

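View pics/w9c.png

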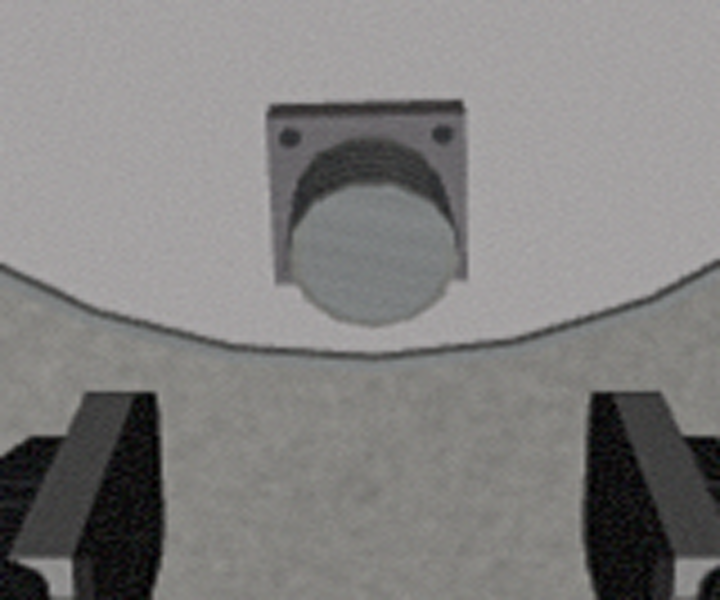

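Run:
```python
from h import *
import pickle; c=pickle.load(open("w9.pkl","rb"))
r=[ray("scene",(258.8,193.6)),ray("side",(316.1,166.3)),ray("wrist",(323.3,213.3),c)]
print(tri(r),tri(r[:2]),tri([r[0],r[2]]),tri(r[1:]))
print(robot.observe()["position"])
```

```text
(array([ 0.6262, -0.111 ,  0.1131]), [np.float64(0.0010062611528698442), np.float64(0.0012681293176608377), np.float64(0.0007020918569787355)]) (array([ 0.626 , -0.1103,  0.1134]), [np.float64(0.001046260055678972), np.float64(0.0010462600556790326)]) (array([ 0.6259, -0.1111,  0.1145]), [np.float64(0.00035568722507397913), np.float64(0.0003556872250738167)]) (array([ 0.6275, -0.1116,  0.1116]), [np.float64(0.0004828328169348205), np.float64(0.00048283281693474575)])
[ 0.6258 -0.1118  0.1826]
```

The knob top is at about 0.113–0.114 m, against 0.114 expected when home. I'll confirm with a light touch of closed fingertips on the knob.

```bash
python3 -m crank '[[[0,0,0],[0,0,0],0],[[0,0,0],[2,0,0],0],[[0,0,0],[4,0,0],0],[[0,0,0],[5.5,0,0],0],[[0,0,0],[6.5,0,0],0],[[0,0,0],[6.5,0,0],0]]'
python3 -m crank '[[[0,0,0],[0.1,0,0],0],[[0,0,0],[0.2,0,0],0],[[0,0,0],[0.2,0,0],0]]' | grep -E "pos|forc"
```

```text
clock: 18.73
position: [0.6263, -0.1119, 0.118]
eef_rot: [0.124, 0.697, -0.124, 0.696]
contact_force: [0.3, -0.3, 0.2]
width: -0.0
position: [0.627, -0.1121, 0.1172]
contact_force: [0.5, 1.5, 0.3]
```

```bash
python3 -m crank '[[[0,0,0],[0.1,0,0],0],[[0,0,0],[0.15,0,0],0],[[0,0,0],[0.15,0,0],0]]' | grep -E "pos|forc"
```

```text
position: [0.6267, -0.112, 0.1153]
contact_force: [-0.4, -0.5, 0.7]
```

```bash
python3 -m crank '[[[0,0,0],[0.05,0,0],0],[[0,0,0],[0.1,0,0],0],[[0,0,0],[0.1,0,0],0]]' | grep -E "pos|forc"
```

```text
position: [0.6269, -0.1121, 0.1144]
contact_force: [0.1, -1.1, 0.7]
```

```bash
python3 -m crank '[[[0,0,0],[0.03,0,0],0],[[0,0,0],[0.05,0,0],0],[[0,0,0],[0.05,0,0],0]]' | grep -E "pos|forc"
```

```text
position: [0.627, -0.1122, 0.1142]
contact_force: [-1.5, -1.2, 5.2]
```

```bash
python3 -m crank '[[[0,0,0],[0.04,0,0],0],[[0,0,0],[0.04,0,0],0],[[0,0,0],[0.04,0,0],0]]' | grep -E "pos|forc"; python3 -m crank '[[[0,0,0],[-1,0,0],0],[[0,0,0],[-4,0,0],0],[[0,0,0],[-8,0,0],0],[[0,0,0],[-12,0,0],0],[[0,0,0],[-12,0,0],0],[[0,0,0],[-12,0,0],0]]'
python3 - <<'E'
from h import *
for n in ["scene","wrist"]:
    cv2.imwrite(f"pics/{n}10.png",robot.grab_frame(n)[:,:,::-1])
E
```

```text
position: [0.6271, -0.1123, 0.1142]
contact_force: [-2.1, -1.0, 7.8]
clock: 21.35
position: [0.6263, -0.1117, 0.233]
eef_rot: [0.124, 0.696, -0.124, 0.696]
contact_force: [-0.0, -0.9, -0.7]
width: -0.0001
```

View pics/scene10.png

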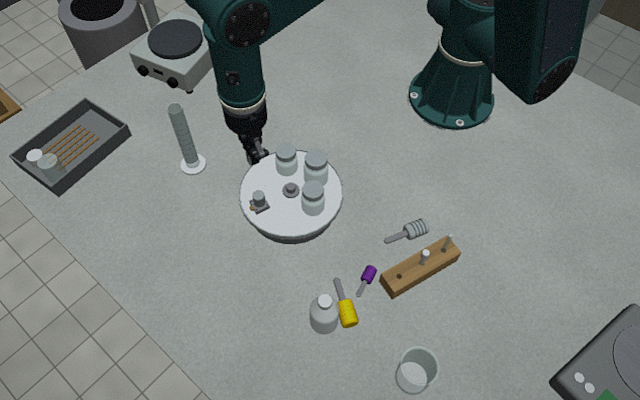

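The knob sits on the bush at about (259,200). The jars are standing, and the block, rod, pestle and other bystanders are in place. I'll hand in.

```bash
python3 -c "
from station import robot
print(robot.sign_off())"
```

```text
the job is handed in; nothing more can be done
None
```

The jar stand is locked: the pin is fully home in a lock hole with its knob down on the bush, the gripper has let go, and I handed the job in at about 21 s.

- **Finding the hole:** I put the pin in the bush and met the lock ring at the expected height. I then swung the platter anticlockwise, pressing with about 5–6 N. After roughly 11° the tip dropped: the force fell from 5.1 to 1.6 N and the tool sank 0.5 mm. From there it went about 13 mm further down, and the force stayed under 3 N until the knob seated.
- **Checks after release:** Triangulated from three views, the knob top is at about 0.113 m. A light fingertip press (7.8 N) met a solid stop at 0.1142 m, against 0.114 m expected. I did not test the lock by trying to turn the platter.
- **Forces:** The readings taken at the end of each move never exceeded about 8 N on any axis, well under the limits.
- **Surroundings:** The jars are standing, and the other bystanders look unmoved in the last picture.
- **One disagreement:** The yellow, purple and larger grey look-alike pins stood on their tips in the first pictures. They were lying on the table after my first move. My tool had stayed above 0.16 m and showed no contact, so I believe they toppled by themselves, and I left them where they lay.

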